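# Cookie stamps to the tea tray, in reverse order

## Task

Move the four cookie stamps from the wooden rack to the stainless tea tray, one in each compartment and in reverse order: the stamp that stands leftmost on the wooden rack goes into the rightmost compartment of the tray, the next one beside it, and so on until the rightmost stamp is in the leftmost compartment. Each must end up standing upright, flat on the tray's floor; do not knock over or push away the piping nozzle and the gold-rimmed dish.

Things in the scene. Friction and masses are not known exactly. Their poses are not given: they have to be found in the camera images.
- wooden_rack: low wooden rack, 80 x 290, board 10 thick with rails 16 high and 8 wide along both long edges; fixed. Origin: centre of its underside, on the sideboard; y runs along the row, to the robot's left (within about 10 degrees), z up. It carries the four coloured discs in a row at y = +105, +35, -35, -105 (leftmost first), in any colour order; it may be the nearer or the farther of the two racks (sizes in mm).
- tea_tray: narrow stainless tea tray, 76 x 283, rim 9 high and 3 thick, floor 3 thick, split by three low dividers (9 high, 3 thick) into four compartments in a row, each 67 clear along the row and 70 across, centres at y = +105, +35, -35, -105; fixed. Small brass loop handles at both ends. Origin: centre of its underside, on the sideboard; y along the row, to the robot's left (within about 10 degrees), z up (sizes in mm).
- red_stamp: cookie stamp, all red but for a pale wooden neck: scalloped round base 44 (50 over the scallops, which are looks only) diameter and 12 high, neck 16 diameter, round knob 27 diameter from 42 to 68 above the underside; 68 high, 90 g; stands upright on the disc of its own colour at the start. Origin: centre of its underside, z along the handle (sizes in mm).
- blue_stamp: cookie stamp, all blue but for a pale wooden neck: scalloped round base 44 (50 over the scallops, which are looks only) diameter and 12 high, neck 16 diameter, round knob 27 diameter from 42 to 68 above the underside; 68 high, 90 g; stands upright on the disc of its own colour at the start. Origin: centre of its underside, z along the handle (sizes in mm).
- yellow_stamp: cookie stamp, all yellow but for a pale wooden neck: scalloped round base 44 (50 over the scallops, which are looks only) diameter and 12 high, neck 16 diameter, round knob 27 diameter from 42 to 68 above the underside; 68 high, 90 g; stands upright on the disc of its own colour at the start. Origin: centre of its underside, z along the handle (sizes in mm).
- white_stamp: cookie stamp, all white but for a pale wooden neck: scalloped round base 44 (50 over the scallops, which are looks only) diameter and 12 high, neck 16 diameter, round knob 27 diameter from 42 to 68 above the underside; 68 high, 90 g; stands upright on the disc of its own colour at the start. Origin: centre of its underside, z along the handle (sizes in mm).
- red_disc: flat red disc, 58 diameter, 4 thick, fixed in the wooden rack under the red stamp; it stays and shows where that stamp stood. Origin: centre of its underside, 10 above the sideboard; its top is 14 above it (sizes in mm).
- blue_disc: flat blue disc, 58 diameter, 4 thick, fixed in the wooden rack under the blue stamp; it stays and shows where that stamp stood. Origin: centre of its underside, 10 above the sideboard; its top is 14 above it (sizes in mm).
- yellow_disc: flat yellow disc, 58 diameter, 4 thick, fixed in the wooden rack under the yellow stamp; it stays and shows where that stamp stood. Origin: centre of its underside, 10 above the sideboard; its top is 14 above it (sizes in mm).
- white_disc: flat white disc, 58 diameter, 4 thick, fixed in the wooden rack under the white stamp; it stays and shows where that stamp stood. Origin: centre of its underside, 10 above the sideboard; its top is 14 above it (sizes in mm).
- piping_nozzle: small steel piping nozzle (cone, 28 diameter, 36 high) standing between the two racks; loose, a bystander. Origin: centre of its underside (sizes in mm).
- gold_dish: small white ceramic dish with gold rim, 68 diameter, 18 high, on the left between the racks' ends; loose, a bystander. Origin: centre of its underside (sizes in mm).
Not all that is in view belongs to the job. Several things have the shape of the yellow_stamp; the one meant has the colours described above. Several things have the shape of the blue_stamp; the one meant has the colours described above.

How it is judged:
By the outcome, as a careful person would: the job done as asked, in the order asked, and still so for the second after the job is handed in, with the robot touching nothing.
It also fails if it takes over 83 s, if anything falls off the work surface, if the arm or the gripper's body presses on something with over 40 N, if the wrist force passes 120 N, or if a joint passes its speed limit or range.

## Robot

A 6-joint arm with a two-finger parallel gripper is mounted at the origin on the work surface. World frame = base frame: x ahead of the robot, y to its left, z up, the work surface at z = 0. Lengths are in m, angles in rad, forces in N, time in s.
With the tool pointing down it reaches from about 0.35 to 0.85 m from the base axis. Payload 8.1 kg.
Tool frame: the origin (TCP) lies between the finger pads; the fingertips stand nose_length ahead of it and the grasp point (between the pads) lies 2 mm behind it (nose_length is the distance from the TCP to the fingertips, in m); z points along the fingers, x is the direction in which the jaws open and shut, and the axes are right-handed (so a half turn about z gives the same grasp; the last joint's range is limited). The gripper opens to 93 mm and grips with 3 to 60 N. Pads are 15 mm wide; open, the fingers measure 128 mm over their backs; the gripper's body (75 mm by 188 mm) begins 65 mm behind the grasp point.
Start: joints at [1.099, 0.13, 1.488, -0, 1.523, -0.085], TCP at [0.226, 0.556, 0.236] pointing down, gripper open.
Joint ranges: [-2.96, 2.96], [-0.89, 2.26], [0.02, 2.5], [-1.34, 4.48], [0, 2.73], [-2.66, 2.66]. Speed limits (rad/s): [2.39, 2.39, 2.79, 3.14, 3.14, 3.14].

## Interface

Orientations are given as a rotation vector (axis times angle).
In Python, from plant import * gives the robot as it stands.
- The arm moves only by the tool carry_out, never from a script. Its argument "steps" is a list of rows, each an object with "xyz": the shift along the world's x, y, z in cm, a list of three; "rot": the turn, a rotation vector about the world's x, y, z in degrees, a list of three. In form: [{"xyz": [tx, ty, tz], "rot": [rx, ry, rz]}, ...]. A call has 1 to 10 rows; each row is the pose to reach, as a shift and turn from the pose commanded when the call began; what a row does not reach only later rows make up. A row lasts 1/10 s, in which the tool goes at most 50 mm and 8.59 degrees, less where a joint would pass 70% of its speed; a pose out of reach is approached as far as the arm can. A call with a gripper value outside its range is refused whole. "grip" is the opening, from 0 (shut) to 1 (fully open), set as the call begins (left out, the last holds). The fingers move at their own pace and stop on an object; "force" is the grip in N (left out, the last holds). Time passes only in rows, so rows that repeat a pose let the fingers close. It gives the time, the measured TCP pose, the force and the opening at its end, in the units of the state.
- read_state(): the state, without advancing time (a new reading comes with each control period).
- read_camera(name): name is "scene" or "top" or "wrist"; returns the picture (384x512x3 uint8, red, green, blue); there is no depth.
- calibration(name): a dict with "fov_y" (degrees; the focal length in pixels is half the picture's height over the tangent of half this angle, whatever the lens; pixels are square), "cx", "cy" (the principal point, pixels), "xyz" and "attitude" of the camera in the world. Camera axes: x right, y down, z forward; pixel columns grow to the right and rows downward; lengths in m; the calibration is good to about 2 mm. A picture is of the moment at which its call begins: read the wrist's pose just before it. calibration takes no time and is no camera call; for the wrist camera it gives the pose at the moment of the call.
- close_job(): hands the job in, once; it reports no verdict.
The state is a dict: "t": time; "q": joint angles; "dq": joint speeds; "joint_torque": joint torques, N m; "tool_pos": TCP position; "orientation": TCP orientation; "force": force on the tool from outside, world axes, zero at the start; "wrist_torque": the same for the moment, N m; "opening": finger opening in m.
Only numpy, scipy, OpenCV 4.12 (cv2) and the standard library are available. Lean on these libraries where they do the work, as an engineer would, in place of code of your own. Each camera call takes 0.05 s, during which the arm holds its last target.

## Working session

There is one attempt and no reset: what is moved stays moved. The work goes in short steps, Python scripts to look and compute and a tool call to move; the robot and the scene stay as the last step left them, time stands still between calls to the robot, and variables do not carry over. Pictures are saved under pics/ and viewed, and the job is handed in when it is done.

Besides the shell and the picture viewer there is one more tool, called by a JSON object that holds its "fn" and its "kwargs". carry_out: Moves the arm, as the interface text tells. Its arguments: {"type":"object","properties":{"steps":{"type":"array","items":{"type":"object","properties":{"xyz":{"type":"array","items":{"type":"number"}},"rot":{"type":"array","items":{"type":"number"}}}}},"grip":{"type":"number"},"force":{"type":"number"}},"required":["steps"]}

```bash
ls; mkdir -p pics; python3 - <<'E'
from plant import *
import cv2
s=read_state();print(s)
for n in ["scene","top","wrist"]:
    print(n,calibration(n)); cv2.imwrite(f"pics/{n}0.png",read_camera(n)[:,:,::-1])
try: print(nose_length)
except Exception as e: print(e)
E
```

```text
pics
{'t': 0.0, 'q': array([ 1.09859207e+00,  1.31107254e-01,  1.48928116e+00,  3.64154695e-05,
        1.52296919e+00, -8.54090066e-02]), 'dq': array([-0.000723  , -0.00122285,  0.00195674,  0.00121204, -0.00047199,
        0.00056308]), 'joint_torque': array([-1.45507274e-03, -5.59805059e+01, -4.91760421e+01,  7.68631697e-02,
        3.50937119e-02, -1.77673510e-04]), 'tool_pos': array([0.22606568, 0.55521533, 0.23461857]), 'orientation': array([ 2.60629178e+00,  1.75261560e+00, -2.45125631e-03]), 'force': array([ 0.6372628 ,  0.66556238, -0.57228391]), 'wrist_torque': array([-0.00527911, -0.0265771 , -0.04356712]), 'opening': 0.092724943854848}
scene {'fov_y': 53.51732764834147, 'cx': 257.1083726899622, 'cy': 187.4520708392026, 'xyz': array([ 0.98726975, -0.353586  ,  0.45020379]), 'attitude': array([-2.09857806, -0.75349378,  0.3904694 ])}
top {'fov_y': 50.12770756406734, 'cx': 255.5285184733462, 'cy': 187.65421412959915, 'xyz': array([0.4832163 , 0.05423486, 0.76555935]), 'attitude': array([-2.12358947,  2.1642182 , -0.14981586])}
wrist {'fov_y': 62.30437644954215, 'cx': 256.15484333349156, 'cy': 188.58301668154158, 'xyz': array([0.16483582, 0.58088303, 0.38472536]), 'attitude': array([2.4315781 , 1.63655232, 0.19843529])}
0.017
```

View pics/scene0.png

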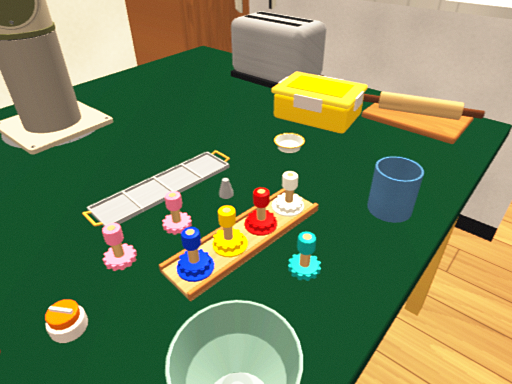

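View pics/top0.png

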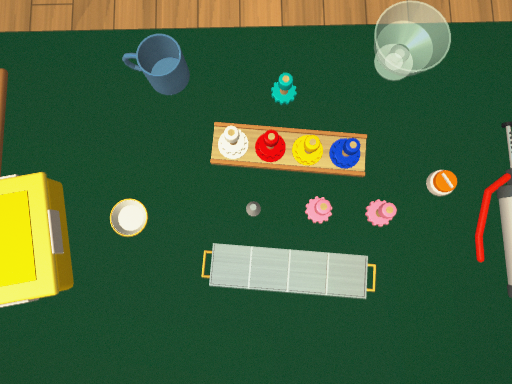

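View pics/wrist0.png

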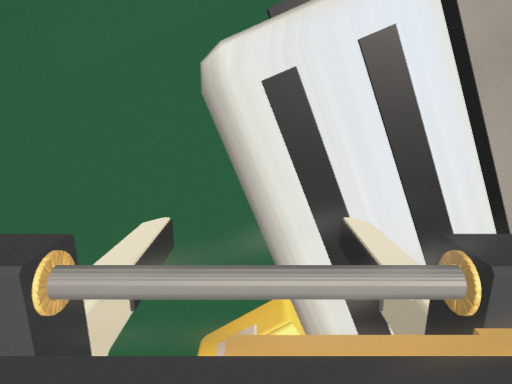

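The top view shows the wooden rack at the far side with white, red, yellow and blue from left to right. The tray is nearer, around (290,270), and pink and teal decoys are also in view. I'll enlarge it to measure.

```bash
python3 - <<'E'
import cv2
a=cv2.imread("pics/top0.png")
cv2.imwrite("pics/cropA.png",cv2.resize(a[115:185,200:380],None,fx=4.4,fy=4.4,interpolation=cv2.INTER_CUBIC))
cv2.imwrite("pics/cropB.png",cv2.resize(a[235:305,200:380],None,fx=4.4,fy=4.4,interpolation=cv2.INTER_CUBIC))
E
```

```text
(no output)
```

View pics/cropA.png

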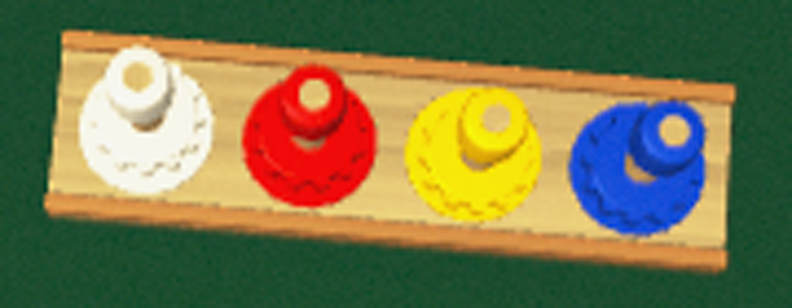

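View pics/cropB.png

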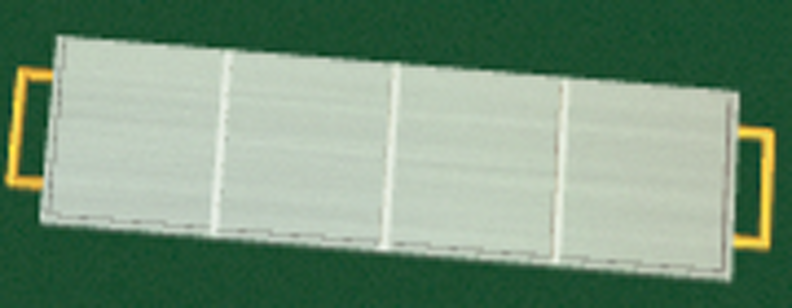

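```bash
cat > h.py <<'E'
import numpy as np, cv2
from scipy.spatial.transform import Rotation as R
from plant import *
def ray(n,px,z,c=None):
    c=c or calibration(n); px=np.atleast_2d(px).astype(float)
    f=192/np.tan(np.radians(c['fov_y']/2))
    d=np.c_[(px[:,0]-c['cx'])/f,(px[:,1]-c['cy'])/f,np.ones(len(px))]
    d=R.from_rotvec(c['attitude']).apply(d); o=c['xyz']
    return o+d*((z-o[2])/d[:,2])[:,None]
def proj(n,P,c=None):
    c=c or calibration(n); P=np.atleast_2d(P)
    f=192/np.tan(np.radians(c['fov_y']/2))
    p=R.from_rotvec(c['attitude']).inv().apply(P-c['xyz'])
    return np.c_[c['cx']+f*p[:,0]/p[:,2],c['cy']+f*p[:,1]/p[:,2]]
E
python3 - <<'E'
from h import *
np.set_printoptions(precision=4,suppress=True)
u=lambda p,o:np.array(p)/4.4+np.array(o)-0.4
o=(200,115)
print("knobs",ray("top",u([(138,77),(315,96),(496,117),(676,130)],o),.082))
print("disc",ray("top",u([(146,124),(311,140),(474,154),(637,168)],o),.017))
T=ray("top",u([(58,36),(739,93),(731,280),(40,223)],(200,235)),.009);print(T,T.mean(0))
print(np.linalg.norm(T[0]-T[1]),np.linalg.norm(T[1]-T[2]))
for a,b in((0,1),(3,2)): d=T[a]-T[b];print(np.degrees(np.arctan2(-d[0],d[1])))
K=ray("top",u([(62,32),(735,87),(724,252),(45,197)],o),.016);print(K,K.mean(0))
S=ray("scene",[(289.5,175),(261.5,191.5),(227,210.5),(191,231.5)],.082);print("scene",S)
print("b",ray("top",[(254,209),(129,217),(318,210),(381,212)],.0))
E
```

```text
knobs [[ 0.68    0.0972  0.082 ]
 [ 0.671   0.0283  0.082 ]
 [ 0.6611 -0.0417  0.082 ]
 [ 0.6546 -0.1113  0.082 ]]
disc [[ 0.678   0.0981  0.017 ]
 [ 0.6696  0.028   0.017 ]
 [ 0.6621 -0.0409  0.017 ]
 [ 0.6547 -0.1097  0.017 ]]
[[ 0.4931  0.1371  0.009 ]
 [ 0.4646 -0.1439  0.009 ]
 [ 0.3897 -0.1364  0.009 ]
 [ 0.4174  0.1447  0.009 ]] [0.4412 0.0004 0.009 ]
0.2824524288048244 0.07527776929957829
-5.796434626695514
-5.6231831948441116
[[ 0.7196  0.1338  0.016 ]
 [ 0.6894 -0.1534  0.016 ]
 [ 0.618  -0.1446  0.016 ]
 [ 0.6474  0.1413  0.016 ]] [ 0.6686 -0.0057  0.016 ]
scene [[ 0.6838  0.0958  0.082 ]
 [ 0.6765  0.0288  0.082 ]
 [ 0.6663 -0.0415  0.082 ]
 [ 0.6588 -0.1078  0.082 ]]
b [[ 0.5545  0.0607  0.    ]
 [ 0.5439  0.2945  0.    ]
 [ 0.5503 -0.0588  0.    ]
 [ 0.5443 -0.176   0.    ]]
```

```bash
python3 - <<'E'
import cv2
a=cv2.imread("pics/scene0.png")
cv2.imwrite("pics/cropC.png",cv2.resize(a[160:295,155:325],None,fx=4.4,fy=4.4,interpolation=cv2.INTER_CUBIC))
cv2.imwrite("pics/cropD.png",cv2.resize(a[145:230,80:240],None,fx=4.4,fy=4.4,interpolation=cv2.INTER_CUBIC))
E
```

```text
(no output)
```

View pics/cropC.png

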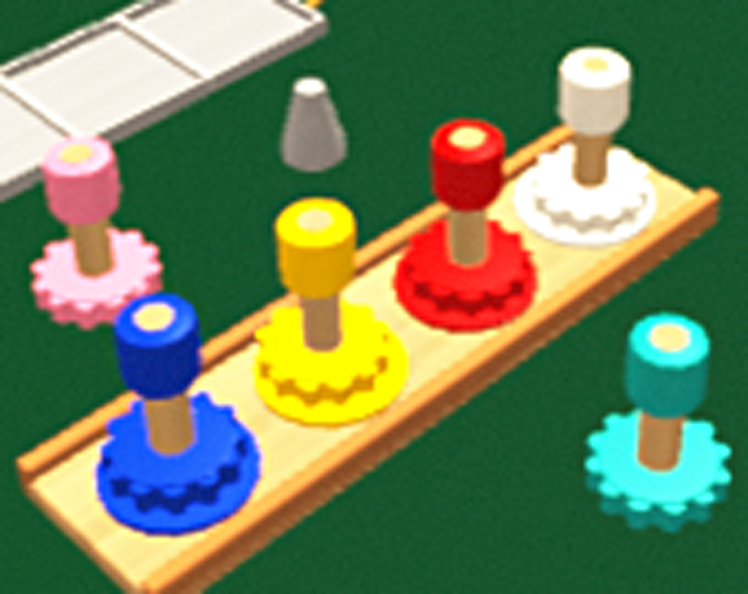

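View pics/cropD.png

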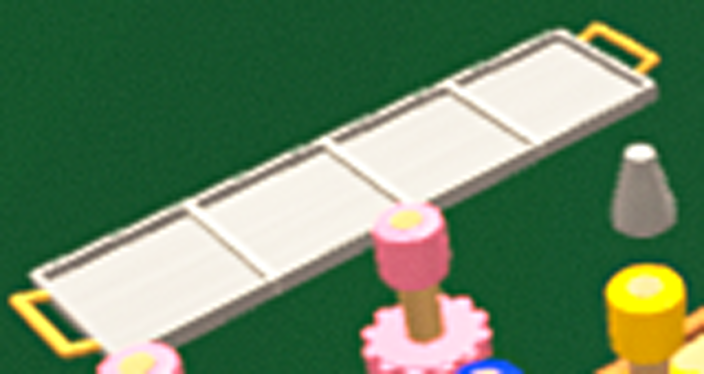

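Both cameras agree to about 4 mm. Rack stamps are near (.680,.097), (.672,.028), (.663,-.042) and (.656,-.111), with yaw about -6.3°. The tray centre is about (.441,0), with yaw -5.7°. I'm moving above white with the jaws across the row.

{"fn": "carry_out", "kwargs": {"steps": [{"xyz":[4,-4,0],"rot":[0,0,-8]},{"xyz":[7.5,-7.5,0],"rot":[0,0,-16]},{"xyz":[11,-11,0],"rot":[0,0,-24]},{"xyz":[14.5,-14.5,0],"rot":[0,0,-32]},{"xyz":[18,-18,0],"rot":[0,0,-40]},{"xyz":[21.5,-21.5,0],"rot":[0,0,-48]},{"xyz":[25,-25,0],"rot":[0,0,-56]},{"xyz":[28.5,-28.5,0],"rot":[0,0,-64]},{"xyz":[32,-32,0],"rot":[0,0,-70]},{"xyz":[35,-35,0],"rot":[0,0,-74]}], "grip": 1, "force": 20}}

```text
t: 1.15
tool_pos: [0.5776, 0.2036, 0.2353]
orientation: [3.136, -0.177, -0.0]
force: [-0.3, 1.4, 0.2]
opening: 0.0928
```

{"fn": "carry_out", "kwargs": {"steps": [{"xyz":[3,-3.2,-1]},{"xyz":[6,-6.4,-2]},{"xyz":[9,-9.5,-3]},{"xyz":[10.4,-10.9,-3.6]},{"xyz":[10.4,-10.9,-3.6]},{"xyz":[10.4,-10.9,-3.6]}]}}

```text
validation failed for argument at $.st...
```

```bash
python3 - <<'E'
from h import *
s=read_state();c=calibration("wrist");print(s['t'],s['tool_pos'],R.from_rotvec(s['orientation']).as_matrix().round(3),s['opening'])
print(c)
im=read_camera("wrist");cv2.imwrite("pics/w1.png",im[:,:,::-1])
k=proj("wrist",[[.68,.0972,.082],[.671,.028,.082]],c);print(k)
E
```

```text
1.15 [0.57756832 0.203553   0.23532925] [[ 0.994 -0.112 -0.   ]
 [-0.112 -0.994 -0.   ]
 [-0.     0.    -1.   ]] 0.09281724259306874
{'fov_y': 62.30437644954215, 'cx': 256.15484333349156, 'cy': 188.58301668154158, 'xyz': array([0.58562244, 0.27020179, 0.38533277]), 'attitude': array([ 2.89180461, -0.16177858, -0.02115332])}
[[364.14441311 267.47496335]
 [357.8100872  325.01141422]]
```

View pics/w1.png

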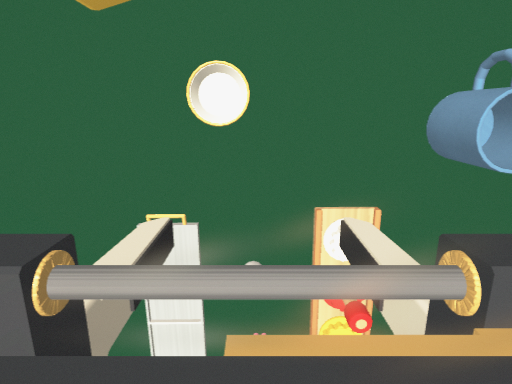

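{"fn": "carry_out", "kwargs": {"steps": [{"xyz":[3,-3.2,-1],"rot":[0,0,0]},{"xyz":[6,-6.4,-2],"rot":[0,0,0]},{"xyz":[9,-9.5,-3],"rot":[0,0,0]},{"xyz":[10.5,-10.9,-4],"rot":[0,0,0]},{"xyz":[10.5,-10.9,-6],"rot":[0,0,0]},{"xyz":[10.5,-10.9,-8],"rot":[0,0,0]},{"xyz":[10.5,-10.9,-8],"rot":[0,0,0]},{"xyz":[10.5,-10.9,-8],"rot":[0,0,0]}]}}

```text
t: 2.0
tool_pos: [0.6807, 0.0968, 0.1551]
orientation: [3.137, -0.169, -0.003]
force: [0.1, -0.5, 0.9]
opening: 0.0928
```

```bash
python3 - <<'E'
from h import *
s=read_state();print(s['t'],s['tool_pos'],s['opening'])
for n in("scene","top","wrist"): cv2.imwrite(f"pics/{n}2.png",cv2.resize(read_camera(n)[:,:,::-1],None,fx=1.5,fy=1.5))
E
```

```text
2.0 [0.68074582 0.09676582 0.15514875] 0.0927772010573939
```

View pics/scene2.png

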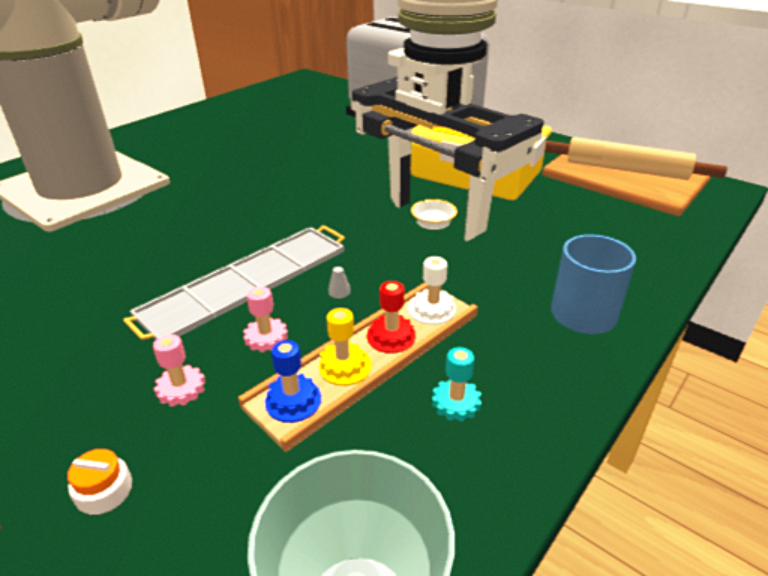

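View pics/wrist2.png

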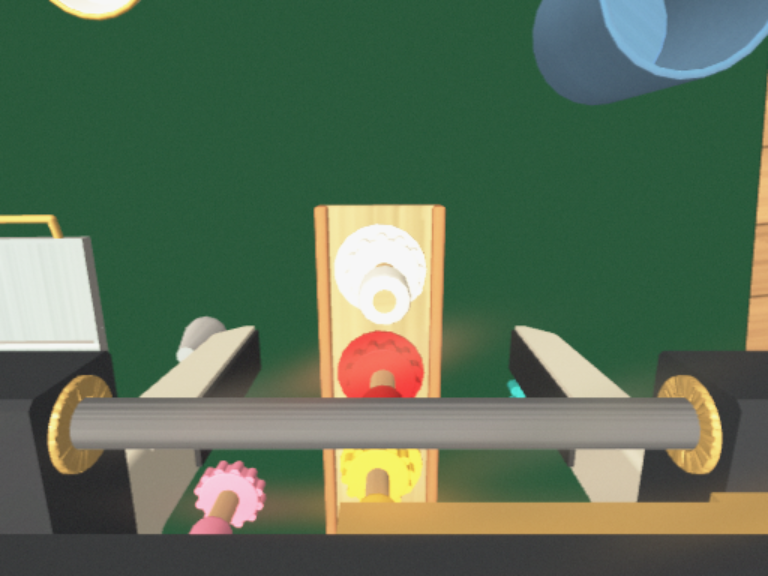

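The wrist view shows the rack centred between the fingers, with the white knob top at (384,300) in the 1.5x picture and the decoys clear. I'll cross-check the position with it.

```bash
python3 - <<'E'
from h import *
print(ray("wrist",np.array([(384,300)])/1.5,.082))
c=calibration("wrist")
K=ray("wrist",np.array([(316,207),(444,207)])/1.5,.016);print(K,K.mean(0))
print(ray("wrist",np.array([(91,237)])/1.5,.009))
i=cv2.imread("pics/top2.png");cv2.imwrite("pics/top2.png",i)
E
```

```text
[[0.68280681 0.09890497 0.082     ]]
[[0.64611627 0.14270208 0.016     ]
 [0.72332205 0.13442873 0.016     ]] [0.68471916 0.13856541 0.016     ]
[[0.50152812 0.13873836 0.009     ]]
```

View pics/top2.png

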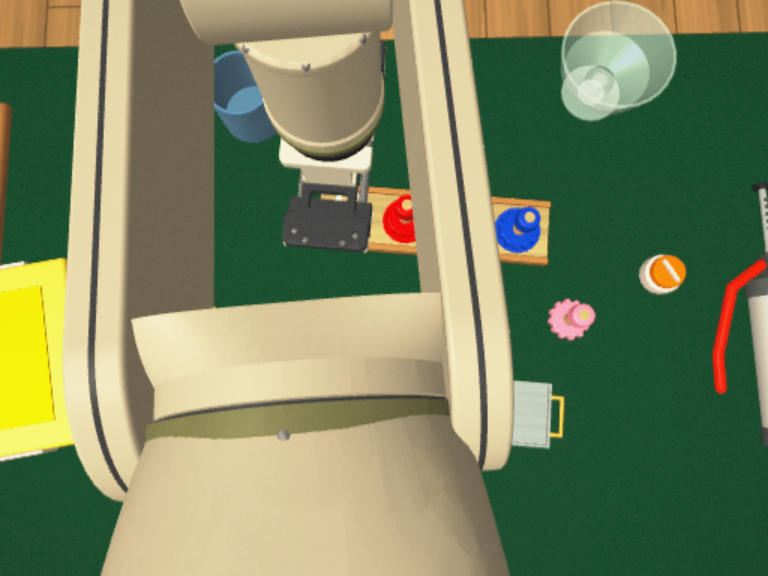

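{"fn": "carry_out", "kwargs": {"steps": [{"xyz":[0.15,0.1,-2],"rot":[0,0,0]},{"xyz":[0.15,0.1,-4],"rot":[0,0,0]},{"xyz":[0.15,0.1,-6],"rot":[0,0,0]},{"xyz":[0.15,0.1,-8],"rot":[0,0,0]},{"xyz":[0.15,0.1,-8.8],"rot":[0,0,0]},{"xyz":[0.15,0.1,-8.8],"rot":[0,0,0]},{"xyz":[0.15,0.1,-8.8],"rot":[0,0,0]}]}}

```text
t: 2.85
tool_pos: [0.6836, 0.0978, 0.0692]
orientation: [-3.137, 0.169, -0.003]
force: [0.1, 1.0, 0.2]
opening: 0.0929
```

{"fn": "carry_out", "kwargs": {"steps": [{"xyz":[0,0,0],"rot":[0,0,0]},{"xyz":[0,0,0],"rot":[0,0,0]},{"xyz":[0,0,0],"rot":[0,0,0]},{"xyz":[0,0,0],"rot":[0,0,0]},{"xyz":[0,0,0],"rot":[0,0,0]},{"xyz":[0,0,0],"rot":[0,0,0]},{"xyz":[0,0,0],"rot":[0,0,0]},{"xyz":[0,0,0],"rot":[0,0,0]}], "grip": 0, "force": 20}}

```text
t: 3.65
tool_pos: [0.6828, 0.0977, 0.0676]
orientation: [-3.137, 0.169, 0.0]
force: [0.1, -0.5, -0.6]
opening: 0.0337
```

```bash
python3 - <<'E'
from h import *
s=read_state();print(s['t'],s['tool_pos'],s['opening'],s['force'])
cv2.imwrite("pics/s3.png",cv2.resize(read_camera("scene")[130:290,150:350,::-1],None,fx=3.5,fy=3.5))
E
```

```text
3.65 [0.68278189 0.09769841 0.0675931 ] 0.03371275462291801 [ 0.13317834 -0.45608475 -0.57959052]
```

View pics/s3.png

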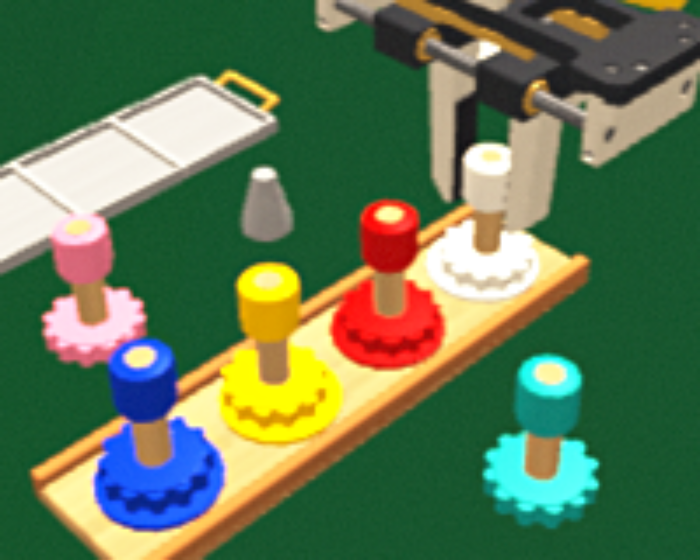

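The fingers are around the white knob and still closing.

{"fn": "carry_out", "kwargs": {"steps": [{"xyz":[0,0,0],"rot":[0,0,0]},{"xyz":[0,0,0],"rot":[0,0,0]},{"xyz":[0,0,0],"rot":[0,0,0]},{"xyz":[0,0,0],"rot":[0,0,0]}]}}

```text
t: 4.1
tool_pos: [0.6827, 0.0977, 0.0675]
orientation: [-3.137, 0.169, 0.0]
force: [-0.2, -0.2, -1.1]
opening: 0.0267
```

```bash
python3 - <<'E'
from h import *
s=read_state();print(s['t'],s['tool_pos'],s['opening'],s['force'])
cv2.imwrite("pics/s4.png",cv2.resize(read_camera("scene")[130:240,220:350,::-1],None,fx=5,fy=5))
E
```

```text
4.1 [0.68274823 0.09768501 0.06754   ] 0.026668449499234834 [-0.24176688 -0.15536345 -1.07479245]
```

View pics/s4.png

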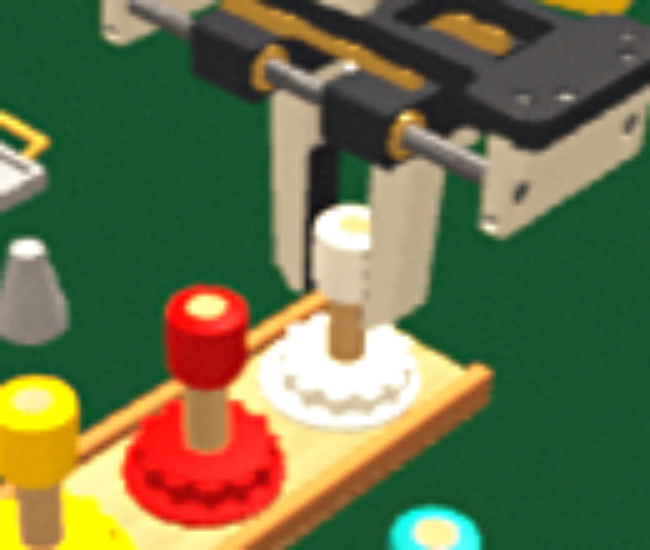

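White is gripped, with the opening at 26.7 mm. I'll lift it and carry it to above the rightmost compartment.

{"fn": "carry_out", "kwargs": {"steps": [{"xyz":[0,0,2],"rot":[0,0,0]},{"xyz":[0,0,5],"rot":[0,0,0]},{"xyz":[0,0,8],"rot":[0,0,0]},{"xyz":[0,0,10],"rot":[0,0,0]},{"xyz":[-2,-1.6,10],"rot":[0,0,0]},{"xyz":[-5,-4,10],"rot":[0,0,0]},{"xyz":[-8,-6.4,10],"rot":[0,0,0]},{"xyz":[-11,-8.8,10],"rot":[0,0,0]},{"xyz":[-14,-11.2,10],"rot":[0,0,0]},{"xyz":[-17,-13.6,10],"rot":[0,0,0]}]}}

```text
t: 5.15
tool_pos: [0.5115, -0.0391, 0.1677]
orientation: [3.137, -0.169, 0.001]
force: [0.8, 0.3, -1.1]
opening: 0.0263
```

{"fn": "carry_out", "kwargs": {"steps": [{"xyz":[-3,-2.4,0],"rot":[0,0,0]},{"xyz":[-6,-4.8,0],"rot":[0,0,0]},{"xyz":[-7.5,-6,0],"rot":[0,0,0.2]},{"xyz":[-8.1,-6.6,0],"rot":[0,0,0.4]},{"xyz":[-8.1,-6.6,0],"rot":[0,0,0.4]},{"xyz":[-8.1,-6.6,0],"rot":[0,0,0.4]},{"xyz":[-8.1,-6.6,0],"rot":[0,0,0.4]}]}}

```text
t: 5.85
tool_pos: [0.4325, -0.1038, 0.1677]
orientation: [-3.137, 0.157, -0.0]
force: [-0.5, -0.5, -0.1]
opening: 0.0262
```

```bash
python3 - <<'E'
from h import *
s=read_state();print(s['t'],s['tool_pos'],s['opening'],s['force'])
for n in("scene","wrist"): cv2.imwrite(f"pics/{n}5.png",cv2.resize(read_camera(n)[:,:,::-1],None,fx=1.5,fy=1.5))
np.save("c5.npy",calibration("wrist"),allow_pickle=True)
E
```

```text
5.85 [ 0.43253696 -0.10376651  0.1676966 ] 0.026238236982665204 [-0.50032165 -0.49354715 -0.09648423]
```

View pics/scene5.png

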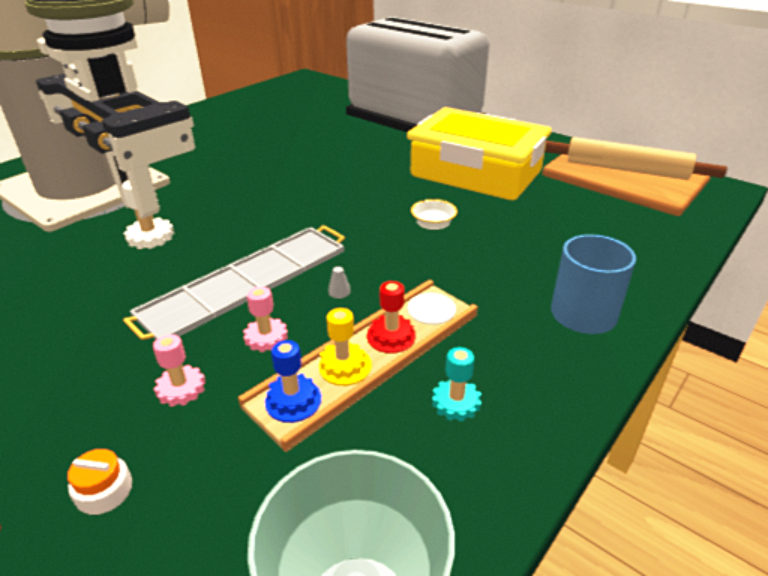

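View pics/wrist5.png

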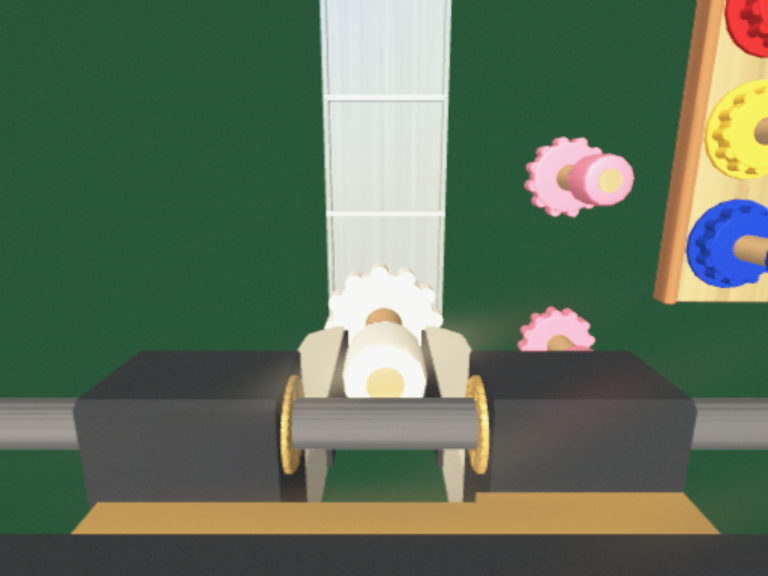

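The white stamp hangs upright and is centred across the tray. The tray dividers appear at rows 98 and 213 of the wrist picture, so I'll check the tray pose against those.

```bash
python3 - <<'E'
from h import *
c=np.load("c5.npy",allow_pickle=True).item()
np.set_printoptions(precision=4,suppress=True)
P=ray("",np.array([(329,213),(444,213),(329,97.5),(446,97.5)])/1.5,.009,c);print(P)
for y in (-.035,-.0): pass
print("mids",(P[0]+P[1])/2,(P[2]+P[3])/2)
K=ray("",np.array([(385,384)])/1.5,.168+.015-.002,c);print("knob",K)
print("top est dividers",[np.array([.4412,.0004])+y*np.array([.101,.995]) for y in(-.07,0)])
E
```

```text
[[ 0.4008 -0.0642  0.009 ]
 [ 0.4745 -0.0715  0.009 ]
 [ 0.4097  0.0051  0.009 ]
 [ 0.4805 -0.0019  0.009 ]]
mids [ 0.4377 -0.0679  0.009 ] [0.4451 0.0016 0.009 ]
knob [[ 0.4331 -0.1035  0.181 ]]
top est dividers [array([ 0.4341, -0.0693]), array([0.4412, 0.0004])]
```

{"fn": "carry_out", "kwargs": {"steps": [{"xyz":[0,0,-3],"rot":[0,0,0]},{"xyz":[0,0,-6],"rot":[0,0,0]},{"xyz":[0,0,-8.5],"rot":[0,0,0]},{"xyz":[0,0,-10.2],"rot":[0,0,0]},{"xyz":[0,0,-10.8],"rot":[0,0,0]},{"xyz":[0,0,-11.1],"rot":[0,0,0]},{"xyz":[0,0,-11.1],"rot":[0,0,0]},{"xyz":[0,0,-11.1],"rot":[0,0,0]},{"xyz":[0,0,-11.1],"rot":[0,0,0]}]}}

```text
t: 6.85
tool_pos: [0.4327, -0.1045, 0.0575]
orientation: [3.137, -0.158, 0.003]
force: [0.1, 0.6, -0.4]
opening: 0.0262
```

```bash
python3 - <<'E'
from h import *
s=read_state();print(s['t'],s['tool_pos'],s['opening'],s['force'])
cv2.imwrite("pics/s6.png",cv2.resize(read_camera("scene")[100:240,60:200,::-1],None,fx=4,fy=4))
E
```

```text
6.85 [ 0.43265363 -0.10452827  0.05754331] 0.02617988596341071 [ 0.1298727   0.56377581 -0.3936862 ]
```

View pics/s6.png

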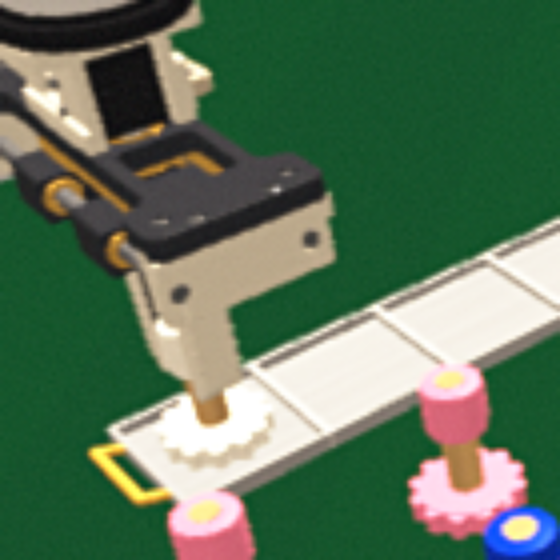

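The stamp is inside the compartment about 1 mm above the floor. I'll lower it and release.

{"fn": "carry_out", "kwargs": {"steps": [{"xyz":[0,0,-0.1],"rot":[0,0,0]},{"xyz":[0,0,-0.1],"rot":[0,0,0]},{"xyz":[0,0,-0.1],"rot":[0,0,0]}]}}

```text
t: 7.2
tool_pos: [0.4323, -0.1045, 0.0563]
orientation: [3.137, -0.158, 0.001]
force: [-2.2, 0.0, 4.2]
opening: 0.0268
```

{"fn": "carry_out", "kwargs": {"steps": [{"xyz":[0,0,0],"rot":[0,0,0]},{"xyz":[0,0,0],"rot":[0,0,0]},{"xyz":[0,0,0],"rot":[0,0,0]},{"xyz":[0,0,0],"rot":[0,0,0]},{"xyz":[0,0,0],"rot":[0,0,0]},{"xyz":[0,0,0],"rot":[0,0,0]}], "grip": 0.65}}

```text
t: 7.8
tool_pos: [0.4318, -0.1043, 0.0556]
orientation: [-3.138, 0.158, 0.0]
force: [-0.4, -0.1, 0.5]
opening: 0.0598
```

{"fn": "carry_out", "kwargs": {"steps": [{"xyz":[0,0,2],"rot":[0,0,0]},{"xyz":[0,0,5],"rot":[0,0,0]},{"xyz":[0,0,8],"rot":[0,0,0]},{"xyz":[0,0,11.1],"rot":[0,0,0]},{"xyz":[0,0,11.1],"rot":[0,0,0]}]}}

```text
t: 8.3
tool_pos: [0.4346, -0.1053, 0.1716]
orientation: [3.135, -0.158, 0.012]
force: [1.0, -0.6, 0.0]
opening: 0.0609
```

```bash
python3 - <<'E'
from h import *
s=read_state();print(s['t'],s['tool_pos'],s['opening'],s['force'])
cv2.imwrite("pics/s7.png",cv2.resize(read_camera("scene")[100:280,60:260,::-1],None,fx=3,fy=3))
E
```

```text
8.3 [ 0.43457109 -0.10529719  0.17158657] 0.060901148154178054 [ 1.01504563 -0.56979985  0.012221  ]
```

View pics/s7.png

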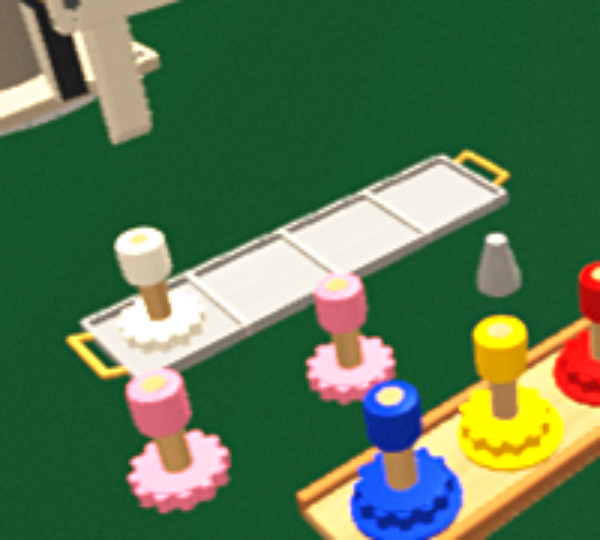

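White stands upright in the rightmost compartment. Next is red.

{"fn": "carry_out", "kwargs": {"steps": [{"xyz":[3,1.6,0],"rot":[0,0,0]},{"xyz":[6,3.3,0],"rot":[0,0,0]},{"xyz":[9,4.9,0],"rot":[0,0,0]},{"xyz":[12,6.6,0],"rot":[0,0,0]},{"xyz":[15,8.2,0],"rot":[0,0,0]},{"xyz":[18,9.9,0],"rot":[0,0,0]},{"xyz":[21,11.5,0],"rot":[0,0,0]},{"xyz":[23.4,12.8,0],"rot":[0,0,-0.4]},{"xyz":[24.3,13.3,0],"rot":[0,0,-0.4]},{"xyz":[24.3,13.3,0],"rot":[0,0,-0.4]}]}}

```text
t: 9.35
tool_pos: [0.6747, 0.0296, 0.164]
orientation: [-3.137, 0.167, 0.005]
force: [-0.8, -1.1, -0.5]
opening: 0.0605
```

{"fn": "carry_out", "kwargs": {"steps": [{"xyz":[0,0,-1],"rot":[0,0,0]},{"xyz":[0,0,-1],"rot":[0,0,0]},{"xyz":[0,0,-1],"rot":[0,0,0]}]}}

```text
t: 9.65
tool_pos: [0.6736, 0.0282, 0.1555]
orientation: [3.137, -0.17, -0.003]
force: [0.4, -0.5, 0.4]
opening: 0.0602
```

```bash
python3 - <<'E'
from h import *
s=read_state();print(s['t'],s['tool_pos'],s['opening'],s['force'])
np.save("c8.npy",calibration("wrist"),allow_pickle=True)
cv2.imwrite("pics/w8.png",cv2.resize(read_camera("wrist")[:,:,::-1],None,fx=1.5,fy=1.5))
E
```

```text
9.65 [0.67362413 0.02817341 0.15553421] 0.060174151657405625 [ 0.35122455 -0.45630179  0.35126823]
```

View pics/w8.png

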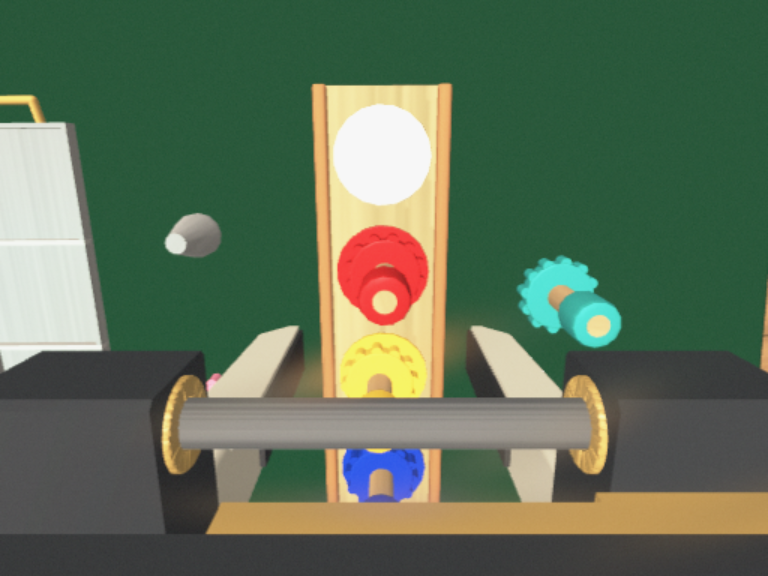

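Red is lined up as white was, with its knob at (384,301). Descending and gripping.

{"fn": "carry_out", "kwargs": {"steps": [{"xyz":[0.1,0.1,-2],"rot":[0,0,0]},{"xyz":[0.1,0.1,-4],"rot":[0,0,0]},{"xyz":[0.1,0.1,-6],"rot":[0,0,0]},{"xyz":[0.1,0.1,-8],"rot":[0,0,0]},{"xyz":[0.1,0.1,-8.8],"rot":[0,0,0]},{"xyz":[0.1,0.1,-8.8],"rot":[0,0,0]},{"xyz":[0.1,0.1,-8.8],"rot":[0,0,0]}]}}

```text
t: 10.4
tool_pos: [0.6764, 0.0296, 0.0698]
orientation: [-3.137, 0.169, -0.002]
force: [0.5, -0.2, 0.3]
opening: 0.0604
```

{"fn": "carry_out", "kwargs": {"steps": [{"xyz":[0,0,0],"rot":[0,0,0]},{"xyz":[0,0,0],"rot":[0,0,0]},{"xyz":[0,0,0],"rot":[0,0,0]},{"xyz":[0,0,0],"rot":[0,0,0]},{"xyz":[0,0,0],"rot":[0,0,0]},{"xyz":[0,0,0],"rot":[0,0,0]},{"xyz":[0,0,0],"rot":[0,0,0]},{"xyz":[0,0,0],"rot":[0,0,0]}], "grip": 0, "force": 20}}

```text
t: 11.2
tool_pos: [0.6758, 0.0297, 0.0687]
orientation: [3.137, -0.169, -0.0]
force: [-0.6, 0.6, 0.3]
opening: 0.0269
```

{"fn": "carry_out", "kwargs": {"steps": [{"xyz":[0,0,2],"rot":[0,0,0]},{"xyz":[0,0,5],"rot":[0,0,0]},{"xyz":[0,0,8],"rot":[0,0,0]},{"xyz":[0,0,10],"rot":[0,0,0]},{"xyz":[-2,-0.5,10],"rot":[0,0,0]},{"xyz":[-5,-1.3,10],"rot":[0,0,0]},{"xyz":[-8,-2.1,10],"rot":[0,0,0]},{"xyz":[-11,-3,10],"rot":[0,0,0]},{"xyz":[-14,-3.8,10],"rot":[0,0,0]},{"xyz":[-17,-4.6,10],"rot":[0,0,0]}]}}

```text
t: 12.2
tool_pos: [0.5045, -0.0166, 0.1683]
orientation: [3.137, -0.169, -0.0]
force: [0.8, -0.6, -0.6]
opening: 0.0268
```

{"fn": "carry_out", "kwargs": {"steps": [{"xyz":[-3,-0.8,0],"rot":[0,0,0]},{"xyz":[-5.5,-1.5,0],"rot":[0,0,0.2]},{"xyz":[-6.6,-1.75,0],"rot":[0,0,0.4]},{"xyz":[-6.6,-1.75,0],"rot":[0,0,0.4]},{"xyz":[-6.6,-1.75,0],"rot":[0,0,0.4]},{"xyz":[-6.6,-1.75,0],"rot":[0,0,0.4]}]}}

```text
t: 12.8
tool_pos: [0.4405, -0.0337, 0.1688]
orientation: [-3.138, 0.158, -0.001]
force: [0.8, -0.1, -0.9]
opening: 0.0264
```

```bash
python3 - <<'E'
from h import *
s=read_state();print(s['t'],s['tool_pos'],s['opening'],s['force'])
c=calibration("wrist");np.save("c9.npy",c,allow_pickle=True)
cv2.imwrite("pics/w9.png",cv2.resize(read_camera("wrist")[:,:,::-1],None,fx=1.5,fy=1.5))
E
```

```text
12.8 [ 0.44052532 -0.03369179  0.16878818] 0.026444803077473378 [ 0.75934771 -0.06125205 -0.92314197]
```

View pics/w9.png

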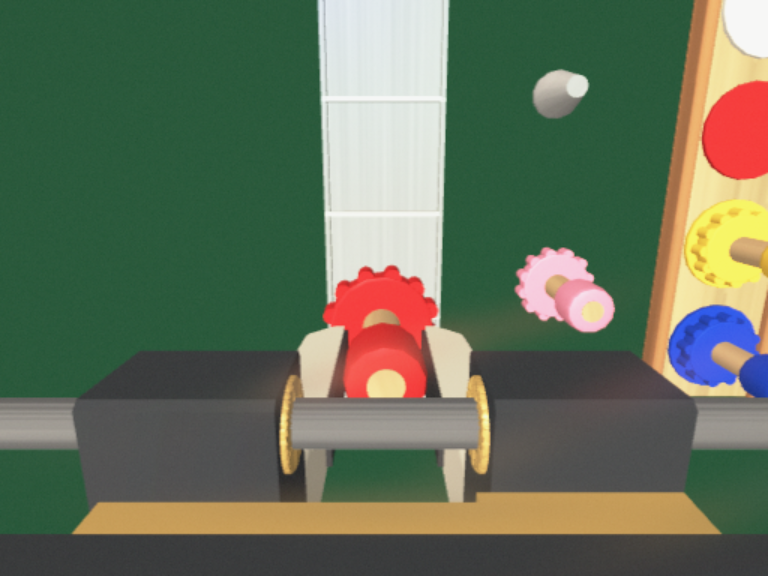

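Red is positioned the same way as white was, with the dividers again at rows 98 and 213. Lowering and releasing.

{"fn": "carry_out", "kwargs": {"steps": [{"xyz":[0,0,-3],"rot":[0,0,0]},{"xyz":[0,0,-6],"rot":[0,0,0]},{"xyz":[0,0,-8.5],"rot":[0,0,0]},{"xyz":[0,0,-10.2],"rot":[0,0,0]},{"xyz":[0,0,-10.8],"rot":[0,0,0]},{"xyz":[0,0,-11],"rot":[0,0,0]},{"xyz":[0,0,-11.1],"rot":[0,0,0]},{"xyz":[0,0,-11.1],"rot":[0,0,0]},{"xyz":[0,0,-11.2],"rot":[0,0,0]},{"xyz":[0,0,-11.2],"rot":[0,0,0]}]}}

```text
t: 13.85
tool_pos: [0.4407, -0.034, 0.0575]
orientation: [3.137, -0.158, 0.003]
force: [0.2, 0.5, 1.9]
opening: 0.0265
```

{"fn": "carry_out", "kwargs": {"steps": [{"xyz":[0,0,0],"rot":[0,0,0]},{"xyz":[0,0,0],"rot":[0,0,0]},{"xyz":[0,0,0],"rot":[0,0,0]},{"xyz":[0,0,0],"rot":[0,0,0]},{"xyz":[0,0,0],"rot":[0,0,0]},{"xyz":[0,0,0],"rot":[0,0,0]}], "grip": 0.65}}

```text
t: 14.45
tool_pos: [0.4398, -0.0338, 0.0566]
orientation: [3.138, -0.158, -0.0]
force: [-0.3, -0.5, 0.4]
opening: 0.0601
```

{"fn": "carry_out", "kwargs": {"steps": [{"xyz":[0,0,2],"rot":[0,0,0]},{"xyz":[0,0,5],"rot":[0,0,0]},{"xyz":[0,0,8],"rot":[0,0,0]},{"xyz":[0,0,11],"rot":[0,0,0]},{"xyz":[0,0,11],"rot":[0,0,0]},{"xyz":[0,0,11],"rot":[0,0,0]}]}}

```text
t: 15.05
tool_pos: [0.4404, -0.0339, 0.1672]
orientation: [3.137, -0.158, 0.003]
force: [0.6, -0.9, -1.8]
opening: 0.0607
```

```bash
python3 - <<'E'
from h import *
s=read_state();print(s['t'],s['tool_pos'],s['opening'],s['force'])
cv2.imwrite("pics/s10.png",cv2.resize(read_camera("scene")[100:280,60:260,::-1],None,fx=3,fy=3))
E
```

```text
15.05 [ 0.44037475 -0.03391598  0.16721161] 0.0606766343427281 [ 0.60827318 -0.92495241 -1.82604298]
```

View pics/s10.png

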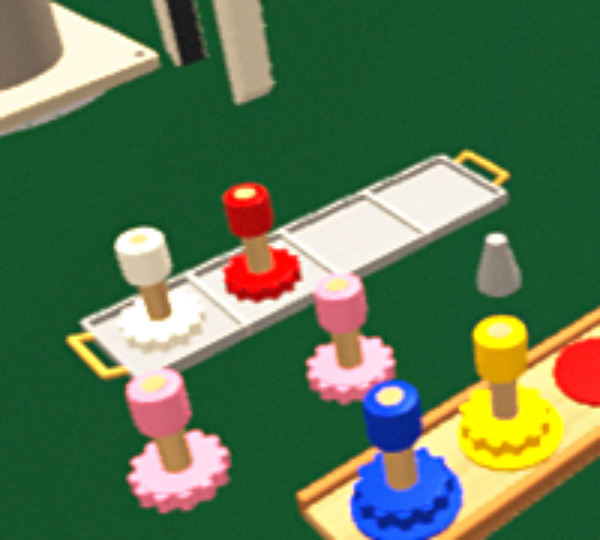

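Red is in place and upright. Next is yellow.

{"fn": "carry_out", "kwargs": {"steps": [{"xyz":[3,0,0],"rot":[0,0,0]},{"xyz":[6,-0.1,0],"rot":[0,0,0]},{"xyz":[9,-0.2,0],"rot":[0,0,0]},{"xyz":[12,-0.3,0],"rot":[0,0,0]},{"xyz":[15,-0.4,0],"rot":[0,0,0]},{"xyz":[18,-0.5,0],"rot":[0,0,0]},{"xyz":[21,-0.6,-0.5],"rot":[0,0,-0.4]},{"xyz":[22.7,-0.7,-1],"rot":[0,0,-0.4]},{"xyz":[22.7,-0.7,-1.1],"rot":[0,0,-0.4]},{"xyz":[22.7,-0.7,-1.1],"rot":[0,0,-0.4]}]}}

```text
t: 16.1
tool_pos: [0.6653, -0.0407, 0.1531]
orientation: [-3.137, 0.169, 0.007]
force: [-0.6, -0.2, 0.5]
opening: 0.0606
```

{"fn": "carry_out", "kwargs": {"steps": [{"xyz":[0,0,0],"rot":[0,0,0]},{"xyz":[0,0,0],"rot":[0,0,0]}]}}

```text
t: 16.3
tool_pos: [0.6661, -0.0408, 0.1559]
orientation: [3.137, -0.169, -0.0]
force: [-0.1, -0.3, -0.1]
opening: 0.0604
```

```bash
python3 - <<'E'
from h import *
s=read_state();print(s['t'],s['tool_pos'],s['opening'],s['force'])
cv2.imwrite("pics/w11.png",cv2.resize(read_camera("wrist")[:,:,::-1],None,fx=1.5,fy=1.5))
E
```

```text
16.3 [ 0.66613195 -0.04078343  0.15586948] 0.06038554342010443 [-0.12478872 -0.33799411 -0.14377993]
```

View pics/w11.png

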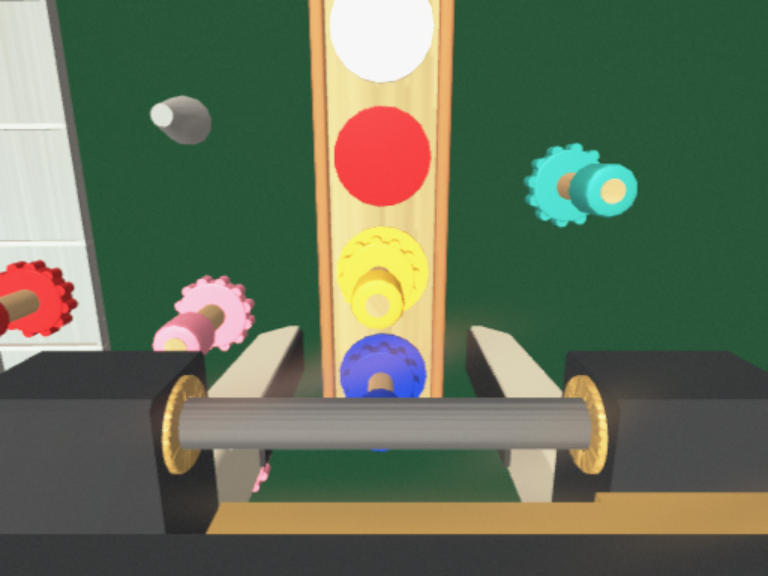

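```bash
python3 - <<'E'
from h import *
print(ray("wrist",np.array([(377,305)])/1.5,.082))
E
```

```text
[[ 0.66323096 -0.04069161  0.082     ]]
```

{"fn": "carry_out", "kwargs": {"steps": [{"xyz":[-0.25,0,-2],"rot":[0,0,0]},{"xyz":[-0.25,0,-4],"rot":[0,0,0]},{"xyz":[-0.25,0,-6],"rot":[0,0,0]},{"xyz":[-0.25,0,-8],"rot":[0,0,0]},{"xyz":[-0.25,0,-8.8],"rot":[0,0,0]},{"xyz":[-0.25,0,-8.8],"rot":[0,0,0]},{"xyz":[-0.25,0,-8.8],"rot":[0,0,0]}]}}

```text
t: 17.05
tool_pos: [0.6648, -0.0409, 0.0688]
orientation: [3.137, -0.169, 0.002]
force: [-0.6, -0.3, 0.7]
opening: 0.0604
```

{"fn": "carry_out", "kwargs": {"steps": [{"xyz":[0,0,0],"rot":[0,0,0]},{"xyz":[0,0,0],"rot":[0,0,0]},{"xyz":[0,0,0],"rot":[0,0,0]},{"xyz":[0,0,0],"rot":[0,0,0]},{"xyz":[0,0,0],"rot":[0,0,0]},{"xyz":[0,0,0],"rot":[0,0,0]},{"xyz":[0,0,0],"rot":[0,0,0]},{"xyz":[0,0,0],"rot":[0,0,0]}], "grip": 0, "force": 20}}

```text
t: 17.85
tool_pos: [0.6643, -0.0408, 0.0677]
orientation: [3.137, -0.169, 0.0]
force: [-0.4, -0.3, 1.9]
opening: 0.0269
```

{"fn": "carry_out", "kwargs": {"steps": [{"xyz":[0,0,2],"rot":[0,0,0]},{"xyz":[0,0,5],"rot":[0,0,0]},{"xyz":[0,0,8],"rot":[0,0,0]},{"xyz":[0,0,10],"rot":[0,0,0]},{"xyz":[-2,0.7,10],"rot":[0,0,0]},{"xyz":[-5,1.8,10],"rot":[0,0,0]},{"xyz":[-8,2.8,10],"rot":[0,0,0]},{"xyz":[-11,3.9,10],"rot":[0,0,0]},{"xyz":[-14,4.9,10],"rot":[0,0,0]},{"xyz":[-17,6,10],"rot":[0,0,0]}]}}

```text
t: 18.85
tool_pos: [0.4929, 0.0195, 0.1673]
orientation: [-3.137, 0.169, 0.0]
force: [-1.4, 0.6, 0.2]
opening: 0.0267
```

{"fn": "carry_out", "kwargs": {"steps": [{"xyz":[-3,1.1,0],"rot":[0,0,0]},{"xyz":[-4.5,1.6,0],"rot":[0,0,0.2]},{"xyz":[-4.8,1.7,0],"rot":[0,0,0.4]},{"xyz":[-4.8,1.7,0],"rot":[0,0,0.4]},{"xyz":[-4.8,1.7,0],"rot":[0,0,0.4]},{"xyz":[-4.8,1.7,0],"rot":[0,0,0.4]}]}}

```text
t: 19.45
tool_pos: [0.447, 0.0359, 0.1677]
orientation: [3.138, -0.159, 0.0]
force: [0.3, -0.8, -1.0]
opening: 0.0266
```

```bash
python3 - <<'E'
from h import *
s=read_state();print(s['t'],s['tool_pos'],s['opening'],s['force'])
cv2.imwrite("pics/w12.png",cv2.resize(read_camera("wrist")[:,:,::-1],None,fx=1.5,fy=1.5))
E
```

```text
19.45 [0.44700714 0.03587944 0.16768873] 0.026646372820203573 [ 0.32130613 -0.84665698 -0.97220095]
```

View pics/w12.png

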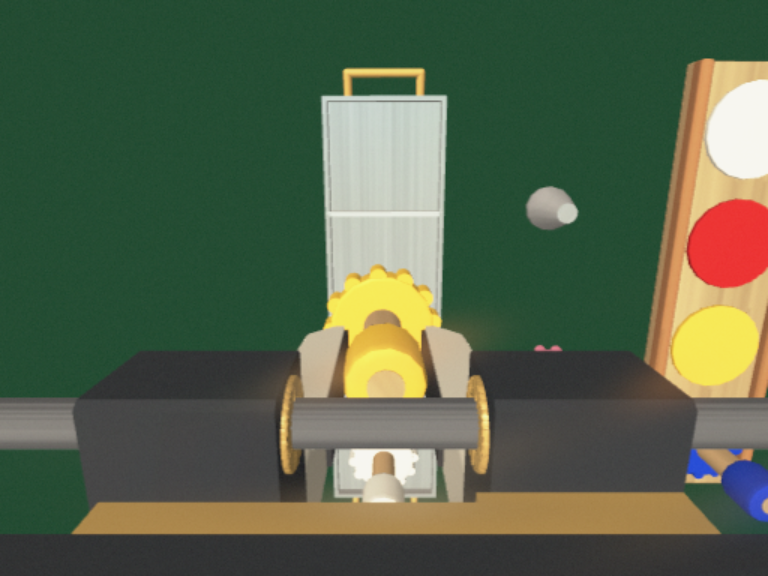

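Yellow is upright and centred, with the divider at row 213 as before. Placing it.

{"fn": "carry_out", "kwargs": {"steps": [{"xyz":[0,0,-3],"rot":[0,0,0]},{"xyz":[0,0,-6],"rot":[0,0,0]},{"xyz":[0,0,-8.5],"rot":[0,0,0]},{"xyz":[0,0,-10.2],"rot":[0,0,0]},{"xyz":[0,0,-10.8],"rot":[0,0,0]},{"xyz":[0,0,-11],"rot":[0,0,0]},{"xyz":[0,0,-11.1],"rot":[0,0,0]},{"xyz":[0,0,-11.1],"rot":[0,0,0]},{"xyz":[0,0,-11.2],"rot":[0,0,0]},{"xyz":[0,0,-11.2],"rot":[0,0,0]}]}}

```text
t: 20.5
tool_pos: [0.4472, 0.0362, 0.0566]
orientation: [-3.138, 0.158, -0.003]
force: [0.2, -0.4, 1.3]
opening: 0.0265
```

{"fn": "carry_out", "kwargs": {"steps": [{"xyz":[0,0,0],"rot":[0,0,0]},{"xyz":[0,0,0],"rot":[0,0,0]},{"xyz":[0,0,0],"rot":[0,0,0]},{"xyz":[0,0,0],"rot":[0,0,0]},{"xyz":[0,0,0],"rot":[0,0,0]},{"xyz":[0,0,0],"rot":[0,0,0]}], "grip": 0.65}}

```text
t: 21.1
tool_pos: [0.4463, 0.0362, 0.0556]
orientation: [3.138, -0.158, -0.0]
force: [0.7, -0.6, -0.5]
opening: 0.0599
```

{"fn": "carry_out", "kwargs": {"steps": [{"xyz":[0,0,2],"rot":[0,0,0]},{"xyz":[0,0,5],"rot":[0,0,0]},{"xyz":[0,0,8],"rot":[0,0,0]},{"xyz":[0,0,11],"rot":[0,0,0]},{"xyz":[0,0,11],"rot":[0,0,0]},{"xyz":[0,0,11],"rot":[0,0,0]}]}}

```text
t: 21.7
tool_pos: [0.4469, 0.0362, 0.1662]
orientation: [-3.138, 0.158, -0.003]
force: [-0.4, -1.2, -0.1]
opening: 0.0604
```

```bash
python3 - <<'E'
from h import *
s=read_state();print(s['t'],s['tool_pos'],s['opening'],s['force'])
cv2.imwrite("pics/s13.png",cv2.resize(read_camera("scene")[100:280,60:260,::-1],None,fx=3,fy=3))
E
```

```text
21.7 [0.44686869 0.03616488 0.1662142 ] 0.060414293673966425 [-0.43630437 -1.18235709 -0.05035135]
```

View pics/s13.png

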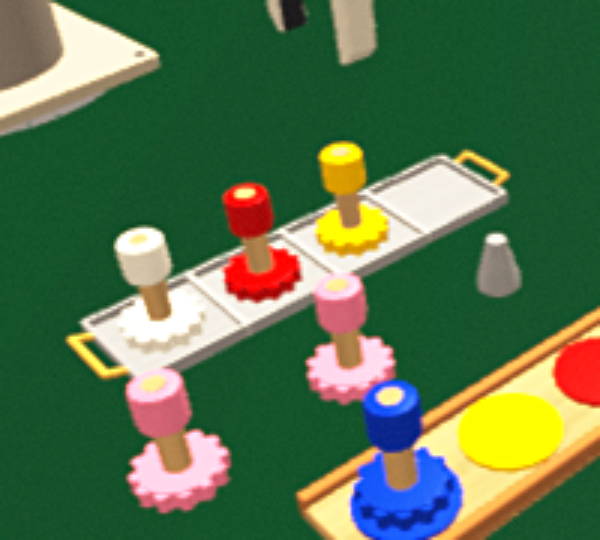

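Yellow is placed. Next is blue.

{"fn": "carry_out", "kwargs": {"steps": [{"xyz":[3,-2.1,0],"rot":[0,0,0]},{"xyz":[6,-4.2,0],"rot":[0,0,0]},{"xyz":[9,-6.2,0],"rot":[0,0,0]},{"xyz":[12,-8.3,0],"rot":[0,0,0]},{"xyz":[15,-10.4,0],"rot":[0,0,0]},{"xyz":[18,-12.5,0],"rot":[0,0,0]},{"xyz":[20.5,-14.2,-0.5],"rot":[0,0,-0.4]},{"xyz":[21.2,-14.7,-1],"rot":[0,0,-0.4]},{"xyz":[21.2,-14.7,-1],"rot":[0,0,-0.4]},{"xyz":[21.2,-14.7,-1],"rot":[0,0,-0.4]}]}}

```text
t: 22.75
tool_pos: [0.6569, -0.11, 0.154]
orientation: [-3.136, 0.168, 0.005]
force: [-0.4, -0.1, -0.5]
opening: 0.0604
```

{"fn": "carry_out", "kwargs": {"steps": [{"xyz":[0,0,0],"rot":[0,0,0]},{"xyz":[0,0,0],"rot":[0,0,0]}]}}

```text
t: 22.95
tool_pos: [0.6579, -0.1101, 0.1562]
orientation: [-3.137, 0.168, -0.001]
force: [-0.0, -0.2, -0.6]
opening: 0.0601
```

```bash
python3 - <<'E'
from h import *
s=read_state();print(s['t'],s['tool_pos'],s['opening'],s['force'])
np.save("c14.npy",calibration("wrist"),allow_pickle=True)
cv2.imwrite("pics/w14.png",cv2.resize(read_camera("wrist")[:,:,::-1],None,fx=1.5,fy=1.5))
E
```

```text
22.95 [ 0.65789184 -0.11005796  0.15618517] 0.06005924309808522 [-0.01866956 -0.23200582 -0.57682187]
```

View pics/w14.png

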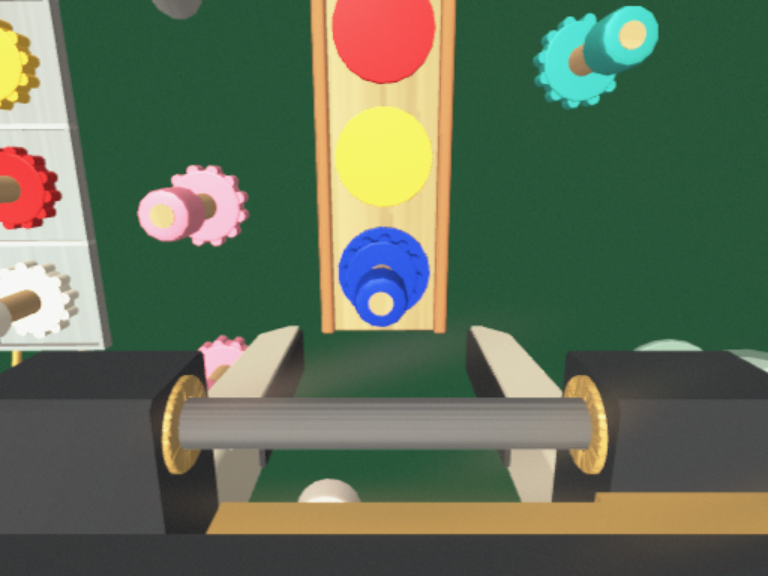

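```bash
python3 - <<'E'
from h import *
for z in(0,.06,.1,.14):print(z,ray("top",[(374,45),(374,60),(385,72),(412,72)],z)[:,:2].round(3).tolist())
E
```

```text
0 [[0.876, -0.183], [0.844, -0.181], [0.819, -0.201], [0.818, -0.254]]
0.06 [[0.845, -0.164], [0.816, -0.162], [0.793, -0.181], [0.792, -0.23]]
0.1 [[0.824, -0.152], [0.797, -0.15], [0.775, -0.168], [0.774, -0.214]]
0.14 [[0.804, -0.139], [0.778, -0.138], [0.758, -0.154], [0.757, -0.197]]
```

The bowl is about 0.10 m high and the gripper body stays above 0.13 m, so it is clear. Descending on blue.

{"fn": "carry_out", "kwargs": {"steps": [{"xyz":[0,0.05,-2],"rot":[0,0,0]},{"xyz":[0,0.05,-4],"rot":[0,0,0]},{"xyz":[0,0.05,-6],"rot":[0,0,0]},{"xyz":[0,0.05,-8],"rot":[0,0,0]},{"xyz":[0,0.05,-8.8],"rot":[0,0,0]},{"xyz":[0,0.05,-8.8],"rot":[0,0,0]},{"xyz":[0,0.05,-8.8],"rot":[0,0,0]}]}}

```text
t: 23.7
tool_pos: [0.6588, -0.1103, 0.0688]
orientation: [3.137, -0.169, 0.002]
force: [-0.2, -0.0, 0.2]
opening: 0.0607
```

{"fn": "carry_out", "kwargs": {"steps": [{"xyz":[0,0,0],"rot":[0,0,0]},{"xyz":[0,0,0],"rot":[0,0,0]},{"xyz":[0,0,0],"rot":[0,0,0]},{"xyz":[0,0,0],"rot":[0,0,0]},{"xyz":[0,0,0],"rot":[0,0,0]},{"xyz":[0,0,0],"rot":[0,0,0]},{"xyz":[0,0,0],"rot":[0,0,0]},{"xyz":[0,0,0],"rot":[0,0,0]}], "grip": 0, "force": 20}}

```text
t: 24.5
tool_pos: [0.6583, -0.1103, 0.0677]
orientation: [3.137, -0.169, 0.0]
force: [-0.6, 0.1, 1.5]
opening: 0.0268
```

{"fn": "carry_out", "kwargs": {"steps": [{"xyz":[0,0,2],"rot":[0,0,0]},{"xyz":[0,0,5],"rot":[0,0,0]},{"xyz":[0,0,8],"rot":[0,0,0]},{"xyz":[0,0,10],"rot":[0,0,0]},{"xyz":[-2,2.1,10],"rot":[0,0,0]},{"xyz":[-5,5.2,10],"rot":[0,0,0]},{"xyz":[-8,8.4,10],"rot":[0,0,0]},{"xyz":[-11,11.6,10],"rot":[0,0,0]},{"xyz":[-14,14.7,10],"rot":[0,0,0]},{"xyz":[-17,17.9,10],"rot":[0,0,0]}]}}

```text
t: 25.5
tool_pos: [0.4869, 0.0697, 0.1674]
orientation: [-3.137, 0.169, -0.0]
force: [-0.1, 0.5, -0.3]
opening: 0.0267
```

{"fn": "carry_out", "kwargs": {"steps": [{"xyz":[-2.5,2.6,0],"rot":[0,0,0]},{"xyz":[-3.5,3.6,0],"rot":[0,0,0.4]},{"xyz":[-3.5,3.7,0],"rot":[0,0,0.4]},{"xyz":[-3.5,3.7,0],"rot":[0,0,0.4]},{"xyz":[-3.5,3.7,0],"rot":[0,0,0.4]},{"xyz":[-3.5,3.7,0],"rot":[0,0,0.4]}]}}

```text
t: 26.1
tool_pos: [0.454, 0.1048, 0.1676]
orientation: [3.137, -0.16, -0.0]
force: [0.3, -0.1, -0.4]
opening: 0.0267
```

```bash
python3 - <<'E'
from h import *
s=read_state();print(s['t'],s['tool_pos'],s['opening'],s['force'])
cv2.imwrite("pics/w15.png",cv2.resize(read_camera("wrist")[:,:,::-1],None,fx=1.5,fy=1.5))
E
```

```text
26.1 [0.45404938 0.10479733 0.16759687] 0.02674865589557462 [ 0.29392479 -0.11618614 -0.36123692]
```

View pics/w15.png

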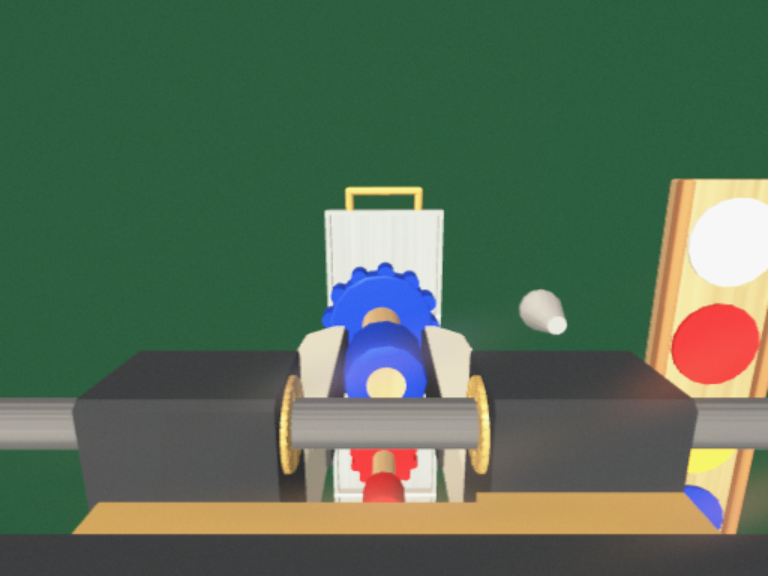

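Blue is centred over the leftmost compartment. Placing it.

{"fn": "carry_out", "kwargs": {"steps": [{"xyz":[0,0,-3],"rot":[0,0,0]},{"xyz":[0,0,-6],"rot":[0,0,0]},{"xyz":[0,0,-8.5],"rot":[0,0,0]},{"xyz":[0,0,-10.2],"rot":[0,0,0]},{"xyz":[0,0,-10.8],"rot":[0,0,0]},{"xyz":[0,0,-11],"rot":[0,0,0]},{"xyz":[0,0,-11.1],"rot":[0,0,0]},{"xyz":[0,0,-11.1],"rot":[0,0,0]},{"xyz":[0,0,-11.2],"rot":[0,0,0]},{"xyz":[0,0,-11.2],"rot":[0,0,0]}]}}

```text
t: 27.15
tool_pos: [0.4541, 0.1058, 0.0565]
orientation: [-3.137, 0.158, -0.003]
force: [0.7, 0.8, 2.0]
opening: 0.0268
```

{"fn": "carry_out", "kwargs": {"steps": [{"xyz":[0,0,0],"rot":[0,0,0]},{"xyz":[0,0,0],"rot":[0,0,0]},{"xyz":[0,0,0],"rot":[0,0,0]},{"xyz":[0,0,0],"rot":[0,0,0]},{"xyz":[0,0,0],"rot":[0,0,0]},{"xyz":[0,0,0],"rot":[0,0,0]}], "grip": 0.65}}

```text
t: 27.75
tool_pos: [0.4533, 0.1057, 0.0556]
orientation: [3.138, -0.158, -0.0]
force: [0.3, 0.3, 0.1]
opening: 0.0602
```

{"fn": "carry_out", "kwargs": {"steps": [{"xyz":[0,0,2],"rot":[0,0,0]},{"xyz":[0,0,5],"rot":[0,0,0]},{"xyz":[0,0,8],"rot":[0,0,0]},{"xyz":[0,0,11],"rot":[0,0,0]},{"xyz":[0,3,13],"rot":[0,0,0]},{"xyz":[0,7,13],"rot":[0,0,0]},{"xyz":[0,11,13],"rot":[0,0,0]},{"xyz":[0,15,13],"rot":[0,0,0]},{"xyz":[0,19,13],"rot":[0,0,0]},{"xyz":[0,22,13],"rot":[0,0,0]}]}}

```text
t: 28.75
tool_pos: [0.4529, 0.328, 0.1855]
orientation: [-3.137, 0.156, 0.0]
force: [0.4, 0.6, -0.4]
opening: 0.0604
```

{"fn": "carry_out", "kwargs": {"steps": [{"xyz":[-2,4,0],"rot":[0,0,0]},{"xyz":[-4,8,0],"rot":[0,0,0]},{"xyz":[-6,12,0],"rot":[0,0,0]},{"xyz":[-8,16,0],"rot":[0,0,0]},{"xyz":[-8,16,0],"rot":[0,0,0]},{"xyz":[-8,16,0],"rot":[0,0,0]}]}}

```text
t: 29.35
tool_pos: [0.3725, 0.4863, 0.1851]
orientation: [3.137, -0.154, -0.0]
force: [0.6, -0.6, 0.2]
opening: 0.0607
```

```bash
python3 - <<'E'
from h import *
s=read_state();print(s['t'],s['tool_pos'],s['opening'],s['force'])
cv2.imwrite("pics/s16.png",cv2.resize(read_camera("scene")[90:290,60:330,::-1],None,fx=2.9,fy=2.9))
cv2.imwrite("pics/t16.png",cv2.resize(read_camera("top")[:,:,::-1],None,fx=1.5,fy=1.5))
E
```

```text
29.35 [0.37249414 0.48629101 0.18514358] 0.0607098702236106 [ 0.57746797 -0.61778156  0.24027552]
```

View pics/s16.png

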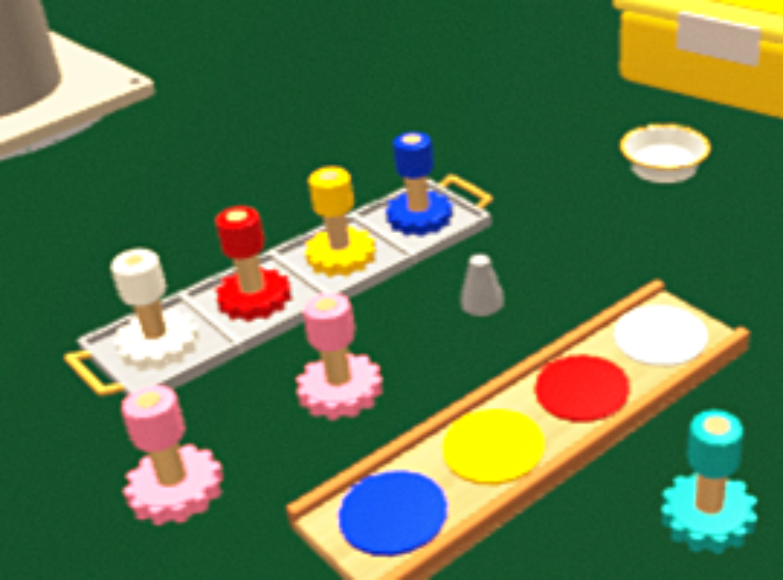

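View pics/t16.png

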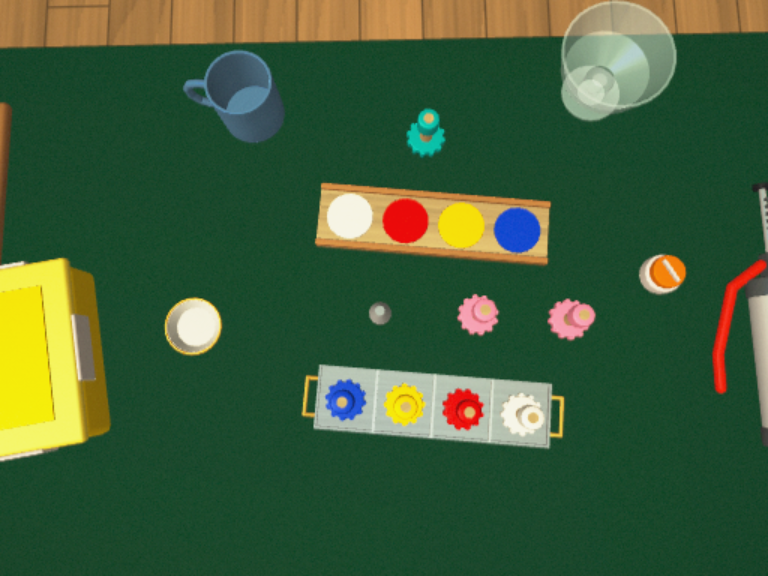

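All four stamps stand centred in their compartments. From left to right they are blue, yellow, red and white, at (345,400), (405,404), (463,409) and (523,414) in the top picture. The nozzle and dish haven't moved, so I'm handing in.

```bash
python3 -c "
from plant import *
print(close_job())"
```

```text
the job is handed in; nothing more can be done
None
```

I moved all four stamps from the wooden rack to the tea tray in reverse order. The rack held white, red, yellow and blue from left to right, and the tray now holds blue, yellow, red and white. I handed the job in at about 29.5 s of the 83 s allowed.

The last top and scene pictures show each stamp upright and centred in its own compartment. The nozzle, the gold-rimmed dish and the look-alike stamps are still where they stood. The arm is clear of everything, and no wrist force reading I saw went above about 5 N.

- **Camera disagreement:** the cameras differed by up to about 5 mm in x for the stamps and the tray. I averaged these and corrected with the wrist view before gripping; nothing needed mending.
- **Rejected move:** one move command was refused for missing "rot" entries and was sent again; the arm did not move on it.

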